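Put the contact grill on show in the catering-equipment shop

ROBOT

A 6-joint arm with a two-finger parallel gripper is mounted at the origin on the work surface. World frame = base frame: x ahead of the robot, y to its left, z up, the work surface at z = 0. Lengths are in m, angles in rad, forces in N, time in s.
With the tool pointing down it reaches from about 0.4 to 0.825 m from the base axis. Payload 7 kg.
Tool frame: the origin (TCP) lies at the centre of the arm's flange, where the gripper is bolted on; the fingertips stand 178 mm ahead of it and the grasp point (between the pads) lies 159 mm ahead of it; z points along the fingers, y is the direction in which the jaws open and shut (so a half turn about z gives the same grasp; the last joint's range is limited). The gripper opens to 88 mm and grips with 3 to 60 N. Pads are 19 mm wide; open, the fingers measure 130 mm over their backs; the gripper's body (78 mm by 193 mm) begins 47 mm behind the grasp point.
Start: joints at [1.62, 0.359, 0.012, 0, -1.224, -0.288], TCP at [0.16, 0.656, 0.405] pointing down, gripper open.
Joint ranges: [-3.07, 3.07], [-1.43, 2.12], [-1.02, 1.25], [-3.03, 1.67], [-3.05, -0], [-3.03, 3.03]. Speed limits (rad/s): [2.39, 2.39, 3.01, 3.14, 3.14, 3.14].

INTERFACE

Orientations are given as [roll, pitch, yaw] about the fixed x, y, z axes, in that order (R = Rz(yaw) Ry(pitch) Rx(roll)).
In Python, from station import * gives the robot as it stands.
- The arm moves only by the tool send_rows, never from a script. Its argument "motion" is a list of rows, each an object with "offset": the shift along the tool's x, y, z in cm, a list of three; "turn": the turn about the tool's z in degrees. In form: [{"offset": [x, y, z], "turn": turn}, ...]. A call has 1 to 8 rows; each row is the pose to reach, as a shift and turn from the pose commanded when the call began, along the tool's axes at that moment; what a row does not reach only later rows make up. A row lasts 1/10 s, in which the tool goes at most 50 mm and 8.59 degrees, less where a joint would pass 70% of its speed; a pose out of reach is approached as far as the arm can. A call with a gripper value outside its range is refused whole. "hand" is the opening, from -1 (shut) to 1 (fully open), set as the call begins (left out, the last holds). The fingers move at their own pace and stop on an object; "squeeze" is the grip in N (left out, the last holds). Time passes only in rows, so rows that repeat a pose let the fingers close. It gives the time, the measured TCP pose, the force and the opening at its end, in the units of the state.
- get_state(): the state, without advancing time (a new reading comes with each control period).
- grab_frame(name): name is "side" or "top"; returns a dict with "frame" (384x512x3 uint8, blue, green, red), "range_z" (384x512 float32, m along the optical axis (not along the pixel's ray), 0 where there is no reading), "vertical_fov" (degrees; the focal length in pixels is half the picture's height over the tangent of half this angle, whatever the lens; pixels are square), "cx", "cy" (the principal point, pixels), "k1" (the pictures are not rectified: a ray, as slopes to the right and down, at radius r is drawn at 1 + k1 r^2 times it, then the intrinsics apply), "cam_to_world" (4x4, takes a point from camera to world coordinates). Camera axes: x right, y up, looking along -z (the intrinsics and any distortion apply to the point x, -y, -z); pixel columns grow to the right and rows downward; lengths in m; the calibration is good to about 2 mm. A picture is of the moment at which its call begins.
- job_done(): hands the job in, once; it reports no verdict.
The state is a dict: "t": time; "q": joint angles; "qd": joint speeds; "joint_efforts": joint torques, N m; "eef_pos": TCP position; "ee_rot": TCP orientation; "force": force on the tool from outside, world axes, zero at the start; "moment": the same for the moment, N m; "width": finger opening in m.
Only numpy, scipy, OpenCV 4.12 (cv2) and the standard library are available. Lean on these libraries where they do the work, as an engineer would, in place of code of your own. Each camera call takes 0.05 s, during which the arm holds its last target. There are 200 camera calls.

TASK

Get the contact grill ready for show. First take the scraper off the grill's closed lid and lay it flat in the open accessory case without dropping it, then shut the case's lid fully. After that raise the grill's lid to 45 degrees, halfway to upright, and leave it standing there; do not disturb the bowl, the pusher or the steel disc.

Things in the scene. Friction and masses are not known exactly. Their poses are not given: they have to be found in the camera images.
- grill: The contact grill (fixed): stainless base 240 deep (x) x 280 wide (y) x 100 mm high, with a 205 x 250 x 45 mm stainless lid and a black bar in front of the lid. Origin: centre of the base's underside on the table; x points from the front (bar side) to the hinge side, z up. The closed lid's flat top is 145 mm above the origin and covers x -105 to +100, y -125 to +125 mm.
- grill_lid (a joint): Angle of the grill's lid (rad): 0 closed, grows as the bar side rises, 0.785 is 45 degrees, stop at 1.55. The lid weighs about 0.9 kg; its hinge is stiff (2 N m of friction), so it stays at any angle; about 10 to 13 N upward at the bar raises it.
- grill_hinge (a point): Point on the grill lid's hinge axis, mid-width, 100 mm above the table, at x = +100 mm of the grill's frame; the axis runs along the grill's y.
- grill_bar (a point): Centre of the grill lid's black round bar (diameter 18 mm, 170 mm long along the grill's y, end arms at 80 mm either side of its centre). It is 265 mm in front of the hinge axis and 24 mm above it when closed (124 mm above the table) and swings with the lid. Gap of 51 mm between bar and lid front, nothing under the bar.
- case: The accessory case (fixed): grey open box 240 deep (x) x 170 wide (y) x 60 mm high, walls and floor 5 mm. Origin: centre of its underside; x points from front to hinge side, z up. The lid is hinged on the far (+x) rim and starts open, about upright.
- case_lid (a joint): Angle of the case's lid (rad): 0 shut, pi/2 upright, starts 1.35 to 1.65, stop at 1.9. Flat lid 240 x 170 x 6 mm, 0.25 kg, stiff hinge (0.5 N m of friction): it stays where it is left and must be pushed all the way down, about 3 N at its free edge. Its outer face (up when shut) faces away from the case front when open.
- case_hinge (a point): Point on the case lid's hinge axis, mid-width, on the far rim, 60.5 mm above the table, at x = +120 mm of the case's frame; the axis runs along the case's y.
- case_lid_edge (a point): Middle of the case lid's free edge, 240 mm from the hinge axis, within the lid's thickness; a flat tab 50 mm wide sticks out 14 mm beyond it.
- scraper: The grill scraper, 190 mm long, 0.22 kg, lying flat on the grill's lid: black handle 110 x 26 x 24 mm (x -95 to +15 mm), steel neck, flat steel blade 55 x 85 x 4 mm at the other end (x +40 to +95 mm). Origin: mid-length, on its flat underside; x along it towards the blade, z up.
- scraper_grip (a point): Good place to grip the scraper across its 26 mm wide handle, near its centre of mass: 15 mm from its origin towards the handle, 12 mm above its underside.
- bowl: Bystander: white plastic bowl, 150 mm across, 65 mm high, on the table at the near right, towards the robot. Origin: centre of its underside.
- pusher: Bystander: white plastic meat-grinder pusher, 48 mm across, 130 mm high, standing upright between case and grill near the robot. Origin: centre of its underside.
- disc: Bystander: steel ring-shaped grinder disc, 80 mm across, 14 mm thick, lying flat on the table at the near left, towards the robot. Origin: centre of its underside.
Things that resemble listed ones, but are neither listed nor needed, are in the scene too. Several things have the shape of the scraper; the one meant has the colours described above.

How it is judged:
By the outcome, as a careful person would: the job done as asked, in the order asked, and still so for the second after the job is handed in, with the robot touching nothing.
It also fails if it takes over 72 s, if anything falls off the work surface, if the arm or the gripper's body presses on something with over 40 N, if the wrist force passes 120 N, or if a joint passes its speed limit or range.

## Working session

There is one attempt and no reset: what is moved stays moved. The work goes in short steps, Python scripts to look and compute and a tool call to move; the robot and the scene stay as the last step left them, time stands still between calls to the robot, and variables do not carry over. Pictures are saved under pics/ and viewed, about 8 in all and at most 12, crops included, and the job is handed in when it is done.

Besides the shell and the picture viewer there is one more tool, called after "Emit:" as a command line: name --argument value ..., lists and objects as JSON in quotes. send_rows: Moves the arm, as the interface text tells. Its arguments: {"type":"object","properties":{"motion":{"type":"array"},"hand":{"type":"number"},"squeeze":{"type":"number"}},"required":["motion"]}

```bash
mkdir -p pics; ls
cat > h.py <<'E'
from station import *
import numpy as np, cv2
from scipy.spatial.transform import Rotation as R
def cloud(g):
    h,w=g["range_z"].shape; f=h/2/np.tan(np.radians(g["vertical_fov"])/2)
    K=np.array([[f,0,g["cx"]],[0,f,g["cy"]],[0,0,1.]])
    u,v=np.meshgrid(np.arange(w),np.arange(h))
    p=np.stack([u,v],-1).reshape(-1,1,2).astype(np.float64)
    n=cv2.undistortPoints(p,K,np.array([g["k1"],0,0,0,0.])).reshape(h,w,2)
    z=g["range_z"]; P=np.stack([n[...,0]*z,-n[...,1]*z,-z,np.ones_like(z)],-1)
    W=(P@np.array(g["cam_to_world"]).T)[...,:3]; W[z==0]=np.nan
    return W
def shot(name,fn=None):
    g=grab_frame(name); 
    if fn: cv2.imwrite("pics/"+fn,g["frame"])
    return g["frame"],cloud(g),g
E
python3 - <<'E'
from h import *
for n in("side","top"):
    f,W,g=shot(n); cv2.imwrite(f"pics/{n}0.png",cv2.resize(f,(800,600),interpolation=cv2.INTER_CUBIC)); np.savez(f"{n}0.npz",f=f,W=W)
    print(n,g["vertical_fov"],g["k1"],np.round(g["cam_to_world"],3).tolist(), np.isnan(W[...,0]).mean())
print(get_state())
E
```

```text
pics
side 48.00164093455745 -0.0015694452060374964 [[-0.95, 0.239, -0.198, 0.231], [-0.311, -0.736, 0.602, 0.71], [-0.002, 0.634, 0.774, 1.151], [0.0, 0.0, 0.0, 1.0]] 0.004002888997395833
top 57.71677935179643 -0.05291677021344452 [[-0.031, 0.978, -0.206, 0.282], [-1.0, -0.031, 0.006, -0.083], [-0.001, 0.206, 0.979, 1.132], [0.0, 0.0, 0.0, 1.0]] 0.004094441731770833
{'t': 0.1, 'q': array([ 1.62008412e+00,  3.59289632e-01,  1.11263945e-02, -2.97664142e-04,
       -1.22414989e+00, -2.88101035e-01]), 'qd': array([-7.97096246e-05, -3.97319004e-03,  5.66465693e-04,  1.01617670e-03,
       -1.77558157e-04, -3.96057671e-04]), 'joint_efforts': array([-1.60084932e-03, -5.84162664e+01,  2.93750632e+01,  7.01546788e+00,
        1.00995332e-02, -4.62862806e-05]), 'eef_pos': array([0.15963537, 0.65565097, 0.40382425]), 'ee_rot': array([ 3.14005885e+00, -1.62702372e-04, -2.38914460e-01]), 'force': array([0.08944904, 0.58786688, 0.64880128]), 'moment': array([ 0.02095832,  0.04173063, -0.05555004]), 'width': 0.08788030833388605}
```

View pics/top0.png

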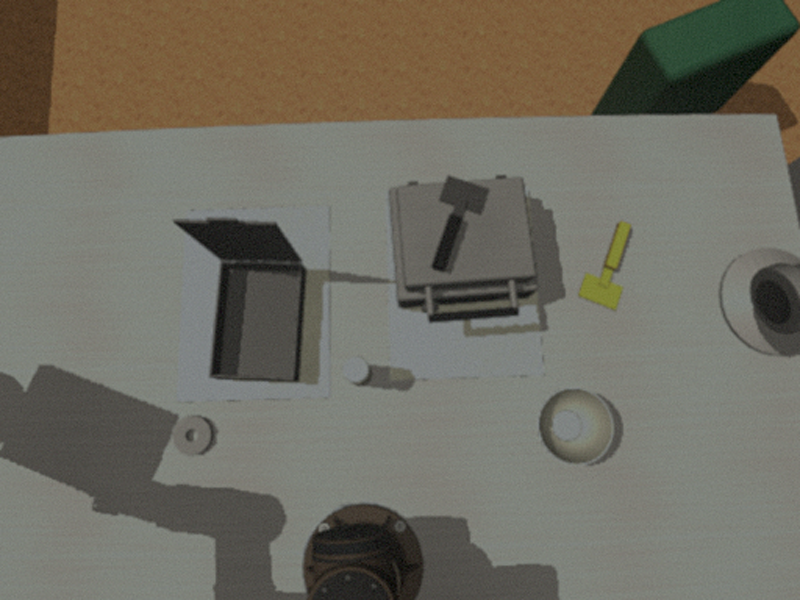

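View pics/side0.png

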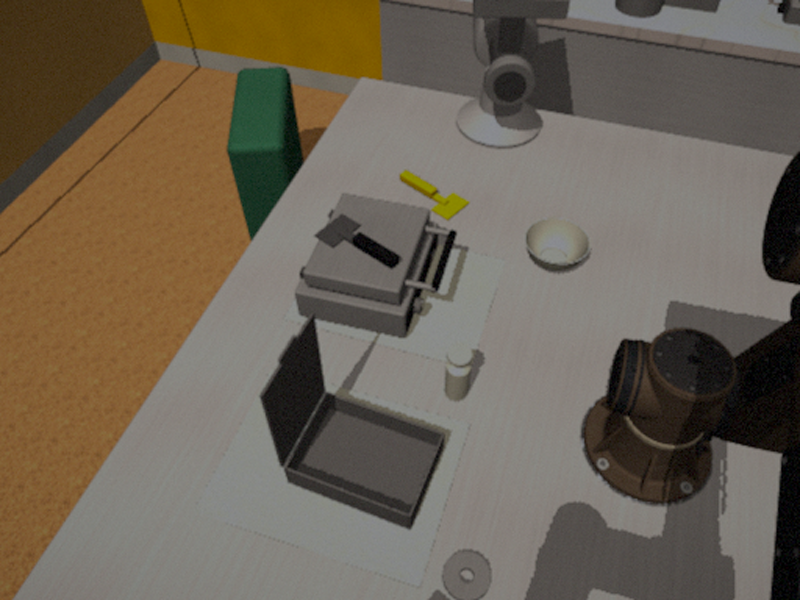

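The top view shows the black-handled scraper on the grill lid (handle px 448,242, blade 463,195) and the case with its upright lid at 260,320. It also shows the pusher (357,370), bowl (577,425), disc (193,435) and bar (473,313). There are two scraper shapes: the black and steel one on the lid at 455,225, and a yellow one on the table at 608,268. The black and steel one fits the description. I'll measure next and confirm it in a crop.

```bash
cat > m.py <<'E'
from h import *
d=np.load("top0.npz"); s=np.load("side0.npz"); f,W=d["f"],d["W"]; fs,Ws=s["f"],s["W"]
k=1.5625
def box(W,u0,u1,v0,v1):
    m=np.zeros(W.shape[:2],bool); m[int(v0/k):int(v1/k),int(u0/k):int(u1/k)]=1; return m
def rect(n,P):
    r=cv2.minAreaRect(P[:,:2].astype(np.float32)); print(n,len(P),"c",np.round(r[0],4),"size",np.round(r[1],4),"ang",round(r[2],1),"z",np.round(np.nanpercentile(P[:,2],[5,50,95]),4))
for nm,f_,W_,gb,cb in(("top",f,W,box(W,380,560,160,340),box(W,160,330,190,400)),("side",fs,Ws,box(Ws,290,480,180,340),box(Ws,250,460,300,540))):
    z=W_[...,2]; g=cv2.cvtColor(f_,cv2.COLOR_BGR2GRAY)
    rect(nm+" lidtop",W_[gb&(z>.139)&(z<.151)])
    sc=gb&(z>.160)&(z<.18); rect(nm+" handle",W_[sc])
    bl=gb&(z>.1475)&(z<.156)&(g<105); rect(nm+" blade?",W_[bl])
    dk=gb&(z>.105)&(z<.138)&(g<60); rect(nm+" bar",W_[dk])
    rect(nm+" rim",W_[cb&(z>.054)&(z<.066)])
    rect(nm+" floor",W_[cb&(z>.001)&(z<.010)&(g<90)])
    l=W_[cb&(z>.08)]; rect(nm+" clid",l)
    hi=l[l[:,2]>np.nanmax(l[:,2])-.02]; lo=l[l[:,2]<.10]; print("  top",hi.mean(0),"low",lo.mean(0),"max",np.nanmax(l[:,2]))
for nm,b,zz in(("pusher",(335,385,345,395),.10),("bowl",(530,625,380,470),.05),("disc",(165,225,410,465),.009)):
    m=box(W,*b)&(W[...,2]>zz); rect(nm,W[m])
cv2.imwrite("pics/crop.png",cv2.resize(np.hstack([f[95:210,240:410],fs[110:225,180:350]]),None,fx=2.3,fy=2.3,interpolation=cv2.INTER_CUBIC))
E
python3 m.py
```

```text
top lidtop 4830 c [ 0.636  -0.2168] size [0.2136 0.2486] ang 2.2 z [0.1407 0.1439 0.1481]
top handle 304 c [ 0.601  -0.1798] size [0.026  0.1072] ang 68.3 z [0.1636 0.1674 0.1703]
top blade? 390 c [ 0.6365 -0.2185] size [0.2336 0.2031] ang 89.5 z [0.1476 0.1488 0.1532]
top bar 444 c [ 0.5665 -0.2657] size [0.1933 0.3225] ang 48.8 z [0.1118 0.1296 0.1339]
top rim 470 c [0.4868 0.2024] size [0.1731 0.2405] ang 86.7 z [0.0547 0.0582 0.0626]
top floor 2911 c [0.5285 0.1824] size [0.2143 0.3423] ang 79.2 z [0.0016 0.0042 0.0076]
top clid 1496 c [0.6019 0.1948] size [0.1707 0.0086] ang 86.9 z [0.096  0.2198 0.3007]
  top [0.60107343 0.19637293 0.3029962 ] low [0.60371678 0.19413428 0.08999417] max 0.31640489071450817
side lidtop 3027 c [ 0.634  -0.2145] size [0.2141 0.2508] ang 2.6 z [0.1404 0.1439 0.1486]
side handle 235 c [ 0.5995 -0.1772] size [0.028 0.111] ang 69.1 z [0.1615 0.167  0.1704]
side blade? 286 c [ 0.6351 -0.2155] size [0.2059 0.2358] ang 2.3 z [0.1476 0.1494 0.154 ]
side bar 342 c [ 0.6048 -0.2097] size [0.2904 0.2384] ang 2.8 z [0.1069 0.1285 0.1353]
side rim 809 c [0.5088 0.091 ] size [0.3192 0.4765] ang 20.9 z [0.0546 0.0587 0.0643]
side floor 3264 c [0.5578 0.1055] size [0.3462 0.4933] ang 23.8 z [0.0015 0.0043 0.0079]
side clid 2643 c [0.5142 0.0648] size [0.3087 0.37  ] ang 15.8 z [0.086  0.1788 0.299 ]
  top [0.60032621 0.20110536 0.30274744] low [ 0.56009133 -0.00909345  0.09016296] max 0.3157256974256665
pusher 213 c [ 0.3739 -0.0044] size [0.0461 0.0434] ang 88.3 z [0.1259 0.1289 0.1319]
bowl 434 c [ 0.2559 -0.4187] size [0.1461 0.1467] ang 42.3 z [0.0512 0.061  0.0659]
disc 448 c [0.2598 0.3412] size [0.0822 0.0744] ang 89.4 z [0.0099 0.0128 0.0155]
```

View pics/crop.png

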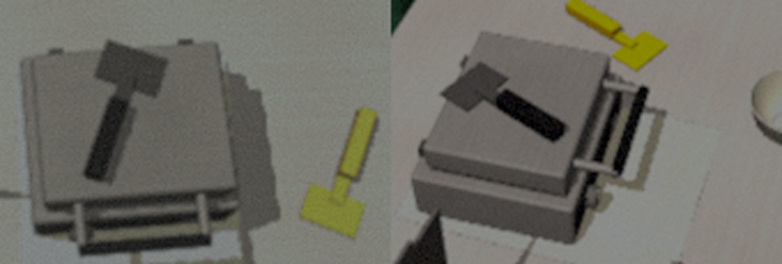

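The crop confirms the black-handled, steel-bladed scraper lying on the grill lid as the one meant. The yellow one on the table beside the grill is a decoy. Sizes and heights agree with the description: lid 0.21x0.25 at z 0.144, handle 0.026x0.108, case rim 0.173x0.240.

```bash
cat >> h.py <<'E'
def to(x,y,z,yaw=None,s=None):
    s=s or get_state(); M=R.from_euler("xyz",s["ee_rot"]).as_matrix()
    o=M.T@(np.array([x,y,z])-s["eef_pos"])*100
    t=0 if yaw is None else -((yaw-np.degrees(s["ee_rot"][2])+180)%360-180)
    print("to",(x,y,z,yaw),"offset",np.round(o,2),"turn",round(t,1))
E
python3 -c "
from h import *
to(.16,.656,.46); to(.40,.24,.46,-21.4); to(.6233,-.1877,.46,-21.4)"
```

```text
to (0.16, 0.656, 0.46, None) offset [ 0.03 -0.03 -5.62] turn 0
to (0.4, 0.24, 0.46, -21.4) offset [33.19 34.7  -5.56] turn 7.7
to (0.6233, -0.1877, 0.46, -21.4) offset [65.01 70.98 -5.5 ] turn 7.7
```

Emit:
send_rows --motion '[{"offset": [2, 2, -4], "turn": 2}, {"offset": [5, 5, -6], "turn": 4}, {"offset": [8.5, 8.5, -6], "turn": 6}, {"offset": [12, 12.3, -6], "turn": 7.7}, {"offset": [15.5, 16, -6], "turn": 7.7}, {"offset": [19, 19.7, -6], "turn": 7.7}, {"offset": [22.5, 23.4, -6], "turn": 7.7}, {"offset": [26, 27, -6], "turn": 7.7}]' --hand 0.6

```text
t: 0.9
eef_pos: [0.3464, 0.3339, 0.4646]
ee_rot: [-3.141, 0.0, -0.373]
force: [1.7, -0.2, -0.2]
width: 0.0701
```

```bash
python3 -c "
from h import *
s=get_state();print(s['t'],s['eef_pos'],s['ee_rot'],s['q'])
to(.6233,-.1877,.44,-21.4)"
```

```text
0.9 [0.34643974 0.33390601 0.46462433] [-3.14148151e+00  9.86911254e-05 -3.72727531e-01] [ 1.17694467e+00 -3.30712479e-03 -3.00618745e-01 -1.05655399e-04
 -1.27337568e+00  2.11550797e-02]
to (0.6233, -0.1877, 0.44, -21.4) offset [44.78 38.5   2.45] turn 0.0
```

Emit:
send_rows --motion '[{"offset": [3.5, 3, 0]}, {"offset": [7, 6, 0]}, {"offset": [10.5, 9, 0]}, {"offset": [14, 12, 0]}, {"offset": [17.5, 15, 0]}, {"offset": [21, 18, 0]}, {"offset": [24.5, 21, 0]}, {"offset": [28, 24, 0]}]'

```text
validation failed for argument at $.mo...
```

```bash
python3 -c "
from h import *
s=get_state();print(s['t'],s['eef_pos'],s['ee_rot'],s['q'])
to(.6233,-.1877,.40,-21.4)"
```

```text
0.9 [0.34643974 0.33390601 0.46462433] [-3.14148151e+00  9.86911254e-05 -3.72727531e-01] [ 1.17694467e+00 -3.30712479e-03 -3.00618745e-01 -1.05655399e-04
 -1.27337568e+00  2.11550797e-02]
to (0.6233, -0.1877, 0.4, -21.4) offset [44.78 38.5   6.45] turn 0.0
```

Every row needs a turn value.

Emit:
send_rows --motion '[{"offset": [3.5, 3, 0], "turn": 0}, {"offset": [7, 6, 0], "turn": 0}, {"offset": [10.5, 9, 0], "turn": 0}, {"offset": [14, 12, 0], "turn": 0}, {"offset": [17.5, 15, 0], "turn": 0}, {"offset": [21, 18, 0], "turn": 0}, {"offset": [24.5, 21, 0], "turn": 0}, {"offset": [28, 24, 0], "turn": 0}]'

```text
t: 1.7
eef_pos: [0.5196, 0.0085, 0.4646]
ee_rot: [-3.141, 0.0, -0.373]
force: [1.1, 0.8, 0.1]
width: 0.0699
```

```bash
python3 -c "
from h import *
s=get_state();print(s['t'],s['eef_pos'],s['ee_rot'],s['q'])
to(.6233,-.1877,.40,-21.4)"
```

```text
1.7 [0.51964878 0.00850775 0.46459434] [-3.14144297e+00  1.29430962e-04 -3.73118219e-01] [ 3.94271207e-01  6.55506898e-02 -2.28880629e-01 -2.06477197e-04
 -1.27635425e+00  8.03466811e-01]
to (0.6233, -0.1877, 0.4, -21.4) offset [16.8  14.49  6.46] turn 0.0
```

Emit:
send_rows --motion '[{"offset": [3.5, 3, 0], "turn": 0}, {"offset": [7, 6, 0], "turn": 0}, {"offset": [10.5, 9, 1], "turn": 0}, {"offset": [14, 12, 3], "turn": 0}, {"offset": [16.8, 14.5, 6], "turn": 0}, {"offset": [16.8, 14.5, 9], "turn": 0}, {"offset": [16.8, 14.5, 9], "turn": 0}]'

```text
t: 2.4
eef_pos: [0.6216, -0.1868, 0.3689]
ee_rot: [3.139, 0.01, -0.376]
force: [-0.8, -0.2, -1.3]
width: 0.0703
```

```bash
python3 -c "
from h import *
s=get_state();print(s['t'],s['eef_pos'],s['ee_rot'],s['q'])
to(.6233,-.1877,.327,-21.4)
f,W,g=shot('side'); cv2.imwrite('pics/a.png',cv2.resize(f[90:240,160:360],(800,600),interpolation=cv2.INTER_CUBIC))"
```

```text
2.4 [ 0.62162277 -0.18676203  0.36886294] [ 3.13946898  0.00951795 -0.37602424] [ 0.00760044  0.34287225 -0.09431268 -0.00175064 -1.14323297  1.18791533]
to (0.6233, -0.1877, 0.327, -21.4) offset [0.23 0.02 4.18] turn -0.1
```

View pics/a.png

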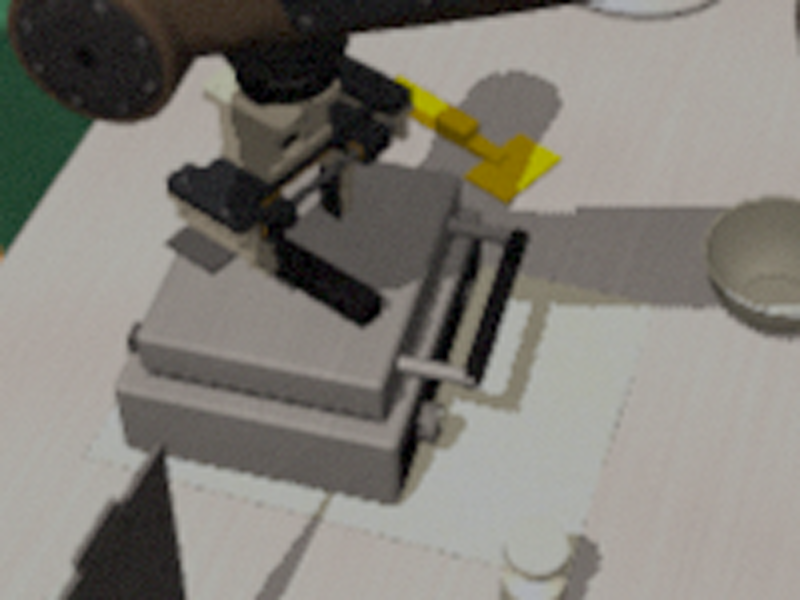

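The fingers straddle the black handle (finger tips about px 270,260 and 330,200). I'll go down and grip it.

Emit:
send_rows --motion '[{"offset": [0.2, 0, 2], "turn": 0}, {"offset": [0.2, 0, 3.5], "turn": 0}, {"offset": [0.2, 0, 4.2], "turn": 0}, {"offset": [0.2, 0, 4.2], "turn": 0}, {"offset": [0.2, 0, 4.2], "turn": 0}]'

```text
t: 2.95
eef_pos: [0.6251, -0.1861, 0.3345]
ee_rot: [-3.141, -0.002, -0.372]
force: [-0.2, 0.3, 0.1]
width: 0.07
```

Emit:
send_rows --motion '[{"offset": [0, 0, 0], "turn": 0}, {"offset": [0, 0, 0], "turn": 0}, {"offset": [0, 0, 0], "turn": 0}, {"offset": [0, 0, 0], "turn": 0}, {"offset": [0, 0, 0], "turn": 0}, {"offset": [0, 0, 0], "turn": 0}]' --hand -1 --squeeze 35

```text
t: 3.55
eef_pos: [0.6247, -0.1866, 0.3327]
ee_rot: [3.141, 0.0, -0.373]
force: [-1.0, -1.2, 0.8]
width: 0.0276
```

Emit:
send_rows --motion '[{"offset": [0, 0, -1], "turn": 0}, {"offset": [0, 0, -3], "turn": 0}, {"offset": [0, 0, -6], "turn": 0}, {"offset": [0, 0, -9], "turn": 0}, {"offset": [0, 0, -10], "turn": 0}, {"offset": [0, 0, -10], "turn": 0}]'

```text
t: 4.15
eef_pos: [0.6248, -0.1866, 0.4345]
ee_rot: [-3.14, -0.003, -0.373]
force: [-0.2, 0.1, -2.5]
width: 0.026
```

```bash
python3 -c "
from h import *
s=get_state();print(s['t'],s['eef_pos'],s['ee_rot'],s['q'])
to(.44,-.03,.43,-15); to(.44,.2039,.43,-3.3);to(.44,.2039,.30,-3.3)
f,W,g=shot('side'); cv2.imwrite('pics/b.png',cv2.resize(f[60:240,160:400],(800,600),interpolation=cv2.INTER_CUBIC))"
```

```text
4.15 [ 0.62480554 -0.18657332  0.43451677] [-3.14038847e+00 -2.98525661e-03 -3.73218956e-01] [ 8.37398837e-03  3.04035854e-01  9.92584468e-04 -6.14920320e-06
 -1.26453409e+00  1.18920702e+00]
to (0.44, -0.03, 0.43, -15) offset [-22.92  -7.84   0.39] turn -6.4
to (0.44, 0.2039, 0.43, -3.3) offset [-31.45 -29.62   0.39] turn -18.1
to (0.44, 0.2039, 0.3, -3.3) offset [-31.49 -29.6   13.39] turn -18.1
```

View pics/b.png

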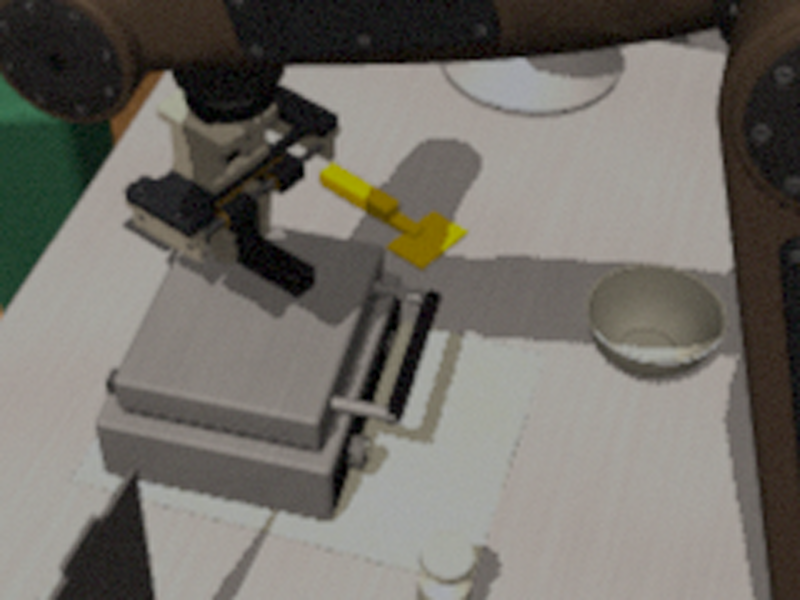

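The scraper is gripped (width 26 mm) and lifted clear of the lid, at px 270,260.

Emit:
send_rows --motion '[{"offset": [-3, -1, 0], "turn": 0}, {"offset": [-6.5, -2.2, 0], "turn": -2}, {"offset": [-10, -3.4, 0], "turn": -3}, {"offset": [-13.5, -4.6, 0], "turn": -4}, {"offset": [-17, -5.8, 0], "turn": -5}, {"offset": [-20, -6.8, 0], "turn": -6}, {"offset": [-22.5, -8.5, 0], "turn": -7}, {"offset": [-24, -11, 0], "turn": -8}]'

```text
t: 5.0
eef_pos: [0.4389, 0.0035, 0.4311]
ee_rot: [3.141, 0.002, -0.234]
force: [0.4, 0.4, -2.3]
width: 0.0255
```

```bash
python3 -c "
from h import *
s=get_state();print(s['t'],s['eef_pos'],s['ee_rot'],s['q'],s['width'])
to(.44,.2039,.43,-3.3);to(.44,.2039,.30,-3.3)"
```

```text
5.0 [0.43894219 0.00348947 0.43113699] [ 3.14077955e+00  2.45894504e-03 -2.33624872e-01] [ 4.59670650e-01 -6.08727991e-02 -4.31757234e-01 -1.01412199e-03
 -1.20232299e+00  8.77868224e-01] 0.025498209039951338
to (0.44, 0.2039, 0.43, -3.3) offset [ -4.54 -19.52   0.11] turn -10.1
to (0.44, 0.2039, 0.3, -3.3) offset [ -4.5  -19.53  13.11] turn -10.1
```

Emit:
send_rows --motion '[{"offset": [-0.8, -3.5, 0], "turn": -2}, {"offset": [-1.6, -7, 0], "turn": -4}, {"offset": [-2.4, -10.5, 0], "turn": -6}, {"offset": [-3.2, -14, 0], "turn": -8}, {"offset": [-4, -17.3, 1], "turn": -10}, {"offset": [-4.5, -19.5, 4], "turn": -10}, {"offset": [-4.5, -19.5, 8], "turn": -10}, {"offset": [-4.5, -19.5, 10], "turn": -10}]'

```text
t: 5.8
eef_pos: [0.4409, 0.2031, 0.3278]
ee_rot: [3.137, 0.006, -0.059]
force: [0.3, -0.7, -2.0]
width: 0.0255
```

```bash
python3 -c "
from h import *
s=get_state();print(s['t'],s['eef_pos'],s['ee_rot'],s['q'],s['width'])
c=np.array([.487,.2024]);y=np.radians(-3.3);x=c-.015*np.array([np.cos(y),np.sin(y)]);print(x)
to(x[0],x[1],.22,-3.3);to(x[0],x[1],.194,-3.3)
f,W,g=shot('top'); cv2.imwrite('pics/c.png',cv2.resize(f[110:260,90:290],(800,600),interpolation=cv2.INTER_CUBIC))"
```

```text
5.8 [0.44094591 0.20305351 0.32780519] [ 3.13712768  0.00550836 -0.05858921] [ 0.83704192  0.11598738 -0.501261   -0.00184152 -0.96047699  0.67623815] 0.025458550698649753
[0.47202487 0.20326346]
to (np.float64(0.4720248727507896), np.float64(0.2032634604043935), 0.22, -3.3) offset [ 3.16 -0.25 10.76] turn -0.1
to (np.float64(0.4720248727507896), np.float64(0.2032634604043935), 0.194, -3.3) offset [ 3.17 -0.26 13.36] turn -0.1
```

View pics/c.png

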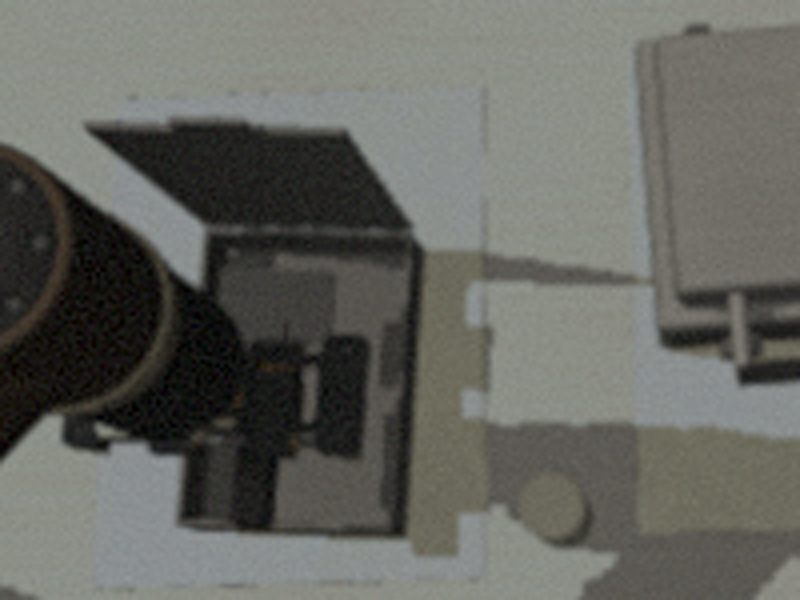

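The scraper is over the case, aligned, with its blade (px 270,300) towards the lid. The pusher (550,510) is untouched. Next I lower it.

Emit:
send_rows --motion '[{"offset": [1, 0, 3], "turn": 0}, {"offset": [2.2, -0.2, 6], "turn": 0}, {"offset": [3, -0.2, 9], "turn": 0}, {"offset": [3.2, -0.2, 11], "turn": 0}, {"offset": [3.2, -0.2, 12], "turn": 0}, {"offset": [3.2, -0.2, 12.3], "turn": 0}, {"offset": [3.2, -0.2, 12.3], "turn": 0}]'

```text
t: 6.55
eef_pos: [0.4747, 0.2036, 0.2099]
ee_rot: [3.141, 0.0, -0.059]
force: [-0.7, 0.6, -3.0]
width: 0.0256
```

```bash
python3 -c "
from h import *
s=get_state();print(s['t'],s['eef_pos'],s['ee_rot'],s['force'],s['width'])
to(.472,.2033,.1925,-3.3)
f,W,g=shot('side')
m=(W[...,2]<.08)&(W[...,2]>-.01)&(abs(W[...,0]-.487)<.11)&(abs(W[...,1]-.2024)<.075)
g=cv2.cvtColor(f,cv2.COLOR_BGR2GRAY)
i=m&(W[...,2]>.018)&(abs(W[...,0]-.41)<.03);print('handle',i.sum(),W[i].mean(0),np.percentile(W[i][:,2],[5,50,95]))
i=m&(W[...,0]>.53)&(W[...,0]<.585); print('blade zone z',np.percentile(W[i][:,2],[5,25,50,75,95]))"
```

```text
6.55 [0.47473607 0.20362803 0.20987721] [ 3.14129917e+00  1.13175200e-04 -5.88421338e-02] [-0.68427545  0.56072523 -3.01924122] 0.02557481839713149
to (0.472, 0.2033, 0.1925, -3.3) offset [-0.27  0.05  1.74] turn -0.1
handle 13 [0.43583558 0.21800973 0.03620052] [0.02643779 0.03664409 0.04565549]
blade zone z [0.0021936  0.00691799 0.02347126 0.02566887 0.02811401]
```

Emit:
send_rows --motion '[{"offset": [-0.2, 0, 0.8], "turn": 0}, {"offset": [-0.2, 0, 1.3], "turn": 0}, {"offset": [-0.2, 0, 1.5], "turn": 0}, {"offset": [-0.2, 0, 1.6], "turn": 0}, {"offset": [-0.2, 0, 1.6], "turn": 0}, {"offset": [-0.2, 0, 1.6], "turn": 0}]'

```text
t: 7.2
eef_pos: [0.4728, 0.2038, 0.1938]
ee_rot: [-3.142, -0.0, -0.059]
force: [0.0, -0.6, -2.2]
width: 0.0256
```

Emit:
send_rows --motion '[{"offset": [0, 0, 0.1], "turn": 0}, {"offset": [0, 0, 0.15], "turn": 0}, {"offset": [0, 0, 0.2], "turn": 0}, {"offset": [0, 0, 0.2], "turn": 0}]'

```text
t: 7.6
eef_pos: [0.4729, 0.2039, 0.193]
ee_rot: [-3.141, -0.001, -0.058]
force: [-5.6, -0.7, 13.4]
width: 0.0259
```

Contact. I release gently, then rise.

Emit:
send_rows --motion '[{"offset": [0, 0, -0.1], "turn": 0}, {"offset": [0, 0, -0.1], "turn": 0}, {"offset": [0, 0, -0.1], "turn": 0}, {"offset": [0, 0, -0.1], "turn": 0}]' --hand 0.1 --squeeze 10

```text
t: 8.0
eef_pos: [0.4728, 0.2037, 0.1926]
ee_rot: [3.142, 0.0, -0.059]
force: [-0.1, -0.4, -0.6]
width: 0.0472
```

Emit:
send_rows --motion '[{"offset": [0, 0, -1], "turn": 0}, {"offset": [0, 0, -3], "turn": 0}, {"offset": [-1, 0, -6], "turn": 0}, {"offset": [-3, 0, -10], "turn": 0}, {"offset": [-4, 0, -15], "turn": 0}, {"offset": [-4, 0, -20], "turn": 0}, {"offset": [-4, 0, -25], "turn": 0}, {"offset": [-4, 0, -30], "turn": 0}]'

```text
t: 8.8
eef_pos: [0.432, 0.2053, 0.4949]
ee_rot: [-3.14, -0.001, -0.059]
force: [0.7, 1.4, -0.6]
width: 0.0481
```

```bash
python3 -c "
from h import *
s=get_state();print(s['t'],s['eef_pos'],s['ee_rot'],s['q'],s['width'])
to(.68,.191,.53,-3.3)
f,W,g=shot('side'); cv2.imwrite('pics/d.png',cv2.resize(f[190:350,130:343],(800,600),interpolation=cv2.INTER_CUBIC))
z=W[...,2];m=(abs(W[...,0]-.487)<.1)&(abs(W[...,1]-.2024)<.07)
i=m&(z>.02)&(z<.06);print(i.sum(),cv2.minAreaRect(W[i][:,:2].astype(np.float32)),np.percentile(z[i],[5,50,95]))
"
```

```text
8.8 [0.4319684  0.20526524 0.49494318] [-3.14047800e+00 -9.33115671e-04 -5.86880727e-02] [ 8.56277907e-01 -2.26931547e-02 -2.51989224e-01  6.14224093e-05
 -1.34004781e+00  6.55816863e-01] 0.048126154577217646
to (0.68, 0.191, 0.53, -3.3) offset [24.85 -0.03 -3.48] turn -0.1
353 ((0.4464699625968933, 0.2064647227525711), (0.02789253555238247, 0.10817757993936539), 86.36947631835938) [0.0213783  0.02731695 0.03122393]
```

View pics/d.png

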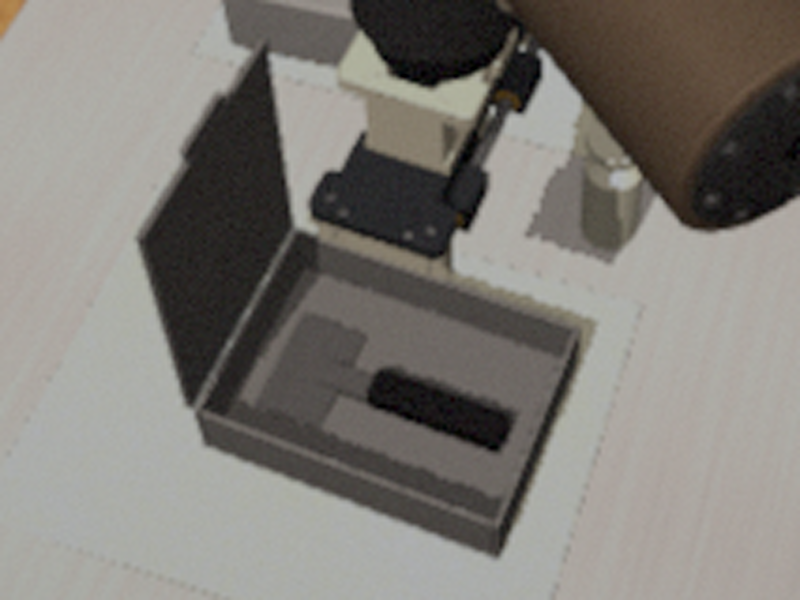

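The scraper lies flat in the case (handle px 440,405, blade 310,365, handle top 27–31 mm). Next I go over the case lid and behind it.

Emit:
send_rows --motion '[{"offset": [0, 0, -3], "turn": 0}, {"offset": [2, 0, -5], "turn": 0}, {"offset": [6, 0, -5], "turn": 0}, {"offset": [10, 0, -5], "turn": 0}, {"offset": [14, 0, -5], "turn": 0}, {"offset": [18, 0, -5], "turn": 0}, {"offset": [22, 0, -5], "turn": 0}, {"offset": [24, 0, -5], "turn": 0}]' --hand -1

```text
t: 9.65
eef_pos: [0.6749, 0.1913, 0.5404]
ee_rot: [3.14, 0.002, -0.06]
force: [0.5, -0.7, 0.2]
width: 0.0003
```

```bash
python3 -c "
from h import *
s=get_state();print(s['t'],s['eef_pos'],s['ee_rot'],s['q'],s['width'])
to(.665,.192,.54,-3.3);to(.665,.192,.44,-3.3)
"
```

```text
9.65 [0.67486289 0.19129519 0.54043925] [ 3.14031865e+00  1.60362405e-03 -6.02322404e-02] [ 5.53207802e-01  3.60157544e-01  3.13883403e-01  1.18653842e-04
 -1.52656685e+00  9.57351938e-01] 0.0003229934488527647
to (0.665, 0.192, 0.54, -3.3) offset [-0.99 -0.01  0.05] turn -0.2
to (0.665, 0.192, 0.44, -3.3) offset [-0.97 -0.02 10.05] turn -0.2
```

Emit:
send_rows --motion '[{"offset": [-1, 0, 4], "turn": 0}, {"offset": [-1, 0, 8], "turn": 0}, {"offset": [-1, 0, 9.7], "turn": 0}, {"offset": [-3.5, 0, 9.7], "turn": 0}, {"offset": [-5.3, 0, 9.7], "turn": 0}, {"offset": [-8, 0, 9.9], "turn": 0}, {"offset": [-10.6, 0, 10.3], "turn": 0}, {"offset": [-10.6, 0, 10.3], "turn": 0}]'

```text
t: 10.45
eef_pos: [0.5642, 0.1978, 0.4396]
ee_rot: [-3.141, 0.0, -0.058]
force: [0.2, 0.1, 0.5]
width: 0.0004
```

```bash
cat > lid.py <<'E'
from h import *
s=get_state();print(s['t'],s['eef_pos'],s['ee_rot'],s['force'])
f,W,g=shot('side')
hp=np.array([.6068,.1955,.0605]);a=np.radians(-3.3);ex=np.array([np.cos(a),np.sin(a)]);ey=np.array([-np.sin(a),np.cos(a)])
d=W-hp; X=d[...,:2]@ex; Y=d[...,:2]@ey; Z=d[...,2]
r=np.hypot(X,Z); m=(abs(Y)<.08)&(abs(Y)>.05)&(r>.1)&(r<.235)&(Z>-.01)
t=np.degrees(np.arctan2(Z,-X))[m]; print('n',m.sum(),'angle pct',np.percentile(t,[10,25,50,75,90]))
m=m&(Y>0); print('left z pct',np.percentile(W[...,2][m],[5,50,95]))
for th in(75,60,45,30,15,0):
    c,q=np.cos(np.radians(th)),np.sin(np.radians(th)); S=-.205*c+.006*q+.0095
    to(*(hp[:2]+ex*S),.2385+.205*q+.006*c,-3.3,s)
E
python3 lid.py
```

```text
10.45 [0.56418381 0.19784311 0.43958077] [-3.14087058e+00  1.11196064e-04 -5.80615007e-02] [0.175078   0.06467285 0.51621891]
n 120 angle pct [-2.77309796 -1.54084524  0.17809788 72.71652479 72.88341886]
left z pct [0.16015765 0.2252469  0.28209484]
to (np.float64(0.5691002676119228), np.float64(0.1976737528924873), np.float64(0.4380677086598741), -3.3) offset [ 0.49 -0.01  0.15] turn -0.0
to (np.float64(0.5191417473039837), np.float64(0.20055434304909306), np.float64(0.4190352077758099), -3.3) offset [-4.51 -0.01  2.06] turn -0.0
to (np.float64(0.4758033278323279), np.float64(0.20305322059317166), np.float64(0.3876995308303615), -3.3) offset [-8.85 -0.    5.19] turn -0.0
to (np.float64(0.4420384508638243), np.float64(0.2050000911496845), np.float64(0.3461961524227066), -3.3) offset [-12.23   0.     9.34] turn -0.0
to (np.float64(0.42014813696477893), np.float64(0.206262278707561), np.float64(0.29735345920375117), -3.3) offset [-1.443e+01  1.000e-02  1.422e+01] turn -0.0
to (np.float64(0.41162417485195746), np.float64(0.2067537672705954), np.float64(0.2445), -3.3) offset [-1.528e+01  1.000e-02  1.951e+01] turn -0.0
```

The lid follows (about 73°, predicted 74°). I continue along the arc.

Emit:
send_rows --motion '[{"offset": [-2.3, 0, 1], "turn": 0}, {"offset": [-4.5, 0, 2.1], "turn": 0}, {"offset": [-6.8, 0, 3.5], "turn": 0}, {"offset": [-8.8, 0, 5.2], "turn": 0}, {"offset": [-10.6, 0, 7.1], "turn": 0}, {"offset": [-12.2, 0, 9.3], "turn": 0}, {"offset": [-13.5, 0, 11.7], "turn": 0}, {"offset": [-14.4, 0, 14.2], "turn": 0}]'

```text
t: 11.3
eef_pos: [0.423, 0.2071, 0.2969]
ee_rot: [-3.14, -0.001, -0.059]
force: [0.7, 0.1, 0.7]
width: 0.0004
```

```bash
python3 lid.py | grep -v "^to.*4[0-9]*)" | cut -c1-250
```

```text
11.3 [0.42297943 0.20705708 0.29687695] [-3.14023024e+00 -1.35968312e-03 -5.86967115e-02] [0.68643543 0.11701082 0.70110983]
n 500 angle pct [15.85668704 16.3608448  16.88468359 17.81943184 45.03321717]
left z pct [0.09254233 0.1099033  0.22644912]
```

Emit:
send_rows --motion '[{"offset": [-0.6, 0, 2], "turn": 0}, {"offset": [-1, 0, 3.5], "turn": 0}, {"offset": [-1, 0, 4.5], "turn": 0}, {"offset": [-1, 0, 5], "turn": 0}, {"offset": [-1, 0, 5.1], "turn": 0}, {"offset": [-1, 0, 5.1], "turn": 0}]'

```text
t: 11.95
eef_pos: [0.4133, 0.2074, 0.246]
ee_rot: [-3.142, -0.0, -0.059]
force: [-0.6, 0.6, 0.1]
width: 0.0002
```

Emit:
send_rows --motion '[{"offset": [0, 0, 0.2], "turn": 0}, {"offset": [0, 0, 0.4], "turn": 0}, {"offset": [0, 0, 0.4], "turn": 0}, {"offset": [0, 0, 0.4], "turn": 0}]'

```text
t: 12.35
eef_pos: [0.4133, 0.2075, 0.2445]
ee_rot: [-3.14, -0.002, -0.058]
force: [-11.0, -3.6, 32.2]
width: 0.0006
```

The lid is against its stop (32 N, tip at 66 mm). I back off and check.

Emit:
send_rows --motion '[{"offset": [0, 0, -0.3], "turn": 0}, {"offset": [0, 0, -3], "turn": 0}, {"offset": [0, 0, -7], "turn": 0}, {"offset": [0, 0, -11], "turn": 0}, {"offset": [0, 0, -14], "turn": 0}, {"offset": [0, 3, -14], "turn": 0}, {"offset": [0, 6, -14], "turn": 0}, {"offset": [0, 10, -14], "turn": 0}]' --hand 0

```text
t: 13.15
eef_pos: [0.4069, 0.107, 0.3824]
ee_rot: [-3.14, -0.001, -0.058]
force: [1.6, -0.5, -0.4]
width: 0.0435
```

```bash
cat > gr.py <<'E'
from h import *
GY=np.radians(2.3); G=np.array([.6375,-.2155]); gx=np.array([np.cos(GY),np.sin(GY)])
def bar(th):
    a=np.radians(th)+np.arctan2(.024,.265); r=np.hypot(.265,.024)
    p=G+gx*(.1-r*np.cos(a)); return p[0],p[1],.1+r*np.sin(a)
E
python3 - <<'E'
from gr import *
f,W,g=shot('side'); z=W[...,2]
a=np.radians(-3.3);d=W[...,:2]-[.487,.2024]; X=d@[np.cos(a),np.sin(a)];Y=d@[-np.sin(a),np.cos(a)]
for lo,hi in((-.115,-.06),(-.06,0),(0,.06),(.06,.115)):
    m=(X>lo)&(X<hi)&(abs(Y)<.075)&(z<.1); print('case z',m.sum(),np.percentile(z[m],[10,50,90]))
# bar
gr=cv2.cvtColor(f,cv2.COLOR_BGR2GRAY); d=W[...,:2]-G; X=d@gx; Y=d@[-gx[1],gx[0]]
m=(X<-.145)&(X>-.2)&(abs(Y)<.06)&(z>.1)&(z<.15); print('bar',m.sum(),'localx',np.percentile(X[m],[5,50,95]),'z',np.percentile(z[m],[5,50,95]))
b=bar(0);print(b, bar(45)); s=get_state();print(s['q'],s['eef_pos'])
to(.42,-.03,.38,-3.3); to(b[0],b[1],.38,-87.7);to(b[0],b[1],.38,92.3)
E
```

```text
case z 1026 [0.06356848 0.06633729 0.06923269]
case z 1075 [0.06401074 0.06668455 0.06947219]
case z 1038 [0.06391015 0.06676038 0.06958055]
case z 925 [0.06338853 0.0663582  0.06915682]Traceback (most recent call last):
  File "<stdin>", line 8, in <module>
    return _quantile_unchecked(
        a, q, axis, out, overwrite_input, method, keepdims, weights)
    return _ureduce(a,
                    func=_quantile_ureduce_func,
    ...<5 lines>...
                    overwrite_input=overwrite_input,
                    method=method)
    r = func(a, **kwargs)
    result = _quantile(arr,
                       quantiles=q,
    ...<2 lines>...
                       out=out,
                       weights=wgt)
    slices_having_nans = np.isnan(arr[-1, ...])
                                  ~~~^^^^^^^^^
IndexError: index -1 is out of bounds for axis 0 with size 0
```

The case lid is flat at 66.5 mm along its whole depth, so it is shut. The arm hides the bar now, so I measure it from the first pictures.

Run:
```python
from gr import *
for n in("side0","top0"):
    D=np.load(n+".npz"); f,W=D["f"],D["W"]; z=W[...,2]
    d=W[...,:2]-G; X=d@gx; Y=d@[-gx[1],gx[0]]
    m=(X<-.145)&(X>-.2)&(abs(Y)<.06)&(z>.1)&(z<.15); print('bar',m.sum(),'localx',np.percentile(X[m],[5,50,95]),'z',np.percentile(z[m],[5,50,95]))
b=bar(0);print(b, bar(45)); s=get_state();print(s['q'],s['eef_pos'])
to(.45,-.12,.38,-60); to(b[0],b[1],.38,-87.7);to(b[0],b[1],.38,92.3)
```

```text
bar 145 localx [-0.17860961 -0.17183495 -0.16290645] z [0.12439827 0.12961159 0.13468862]
bar 245 localx [-0.17609377 -0.16901111 -0.16063445] z [0.12477068 0.13076571 0.13430188]
(np.float64(0.47263292480611635), np.float64(-0.22212174576787236), np.float64(0.124)) (np.float64(0.5671439905767719), np.float64(-0.2183257892432117), np.float64(0.3043538597629123))
[ 7.24470207e-01 -6.29398413e-02 -5.50799319e-01 -2.47717523e-04
 -1.08368844e+00  7.87716584e-01] [0.40528488 0.10261297 0.38191981]
to (0.45, -0.12, 0.38, -60) offset [ 5.77 21.96  0.2 ] turn 56.6
to (np.float64(0.47263292480611635), np.float64(-0.22212174576787236), 0.38, -87.7) offset [ 8.63 32.02  0.2 ] turn 84.3
to (np.float64(0.47263292480611635), np.float64(-0.22212174576787236), 0.38, 92.3) offset [ 8.63 32.02  0.2 ] turn -95.7
```

Emit:
send_rows --motion '[{"offset": [1, 3.5, 0], "turn": 8}, {"offset": [2, 7, 0], "turn": 16}, {"offset": [3, 10.5, 0], "turn": 24}, {"offset": [4, 14, 0], "turn": 32}, {"offset": [5, 17.5, 0], "turn": 40}, {"offset": [6, 21, 0], "turn": 48}, {"offset": [7, 24.5, 0], "turn": 56}, {"offset": [8, 28, 0], "turn": 64}]'

```text
t: 14.0
eef_pos: [0.4704, -0.1785, 0.3822]
ee_rot: [-3.141, -0.0, -1.182]
force: [0.1, 0.3, -0.1]
width: 0.0435
```

Run:
```python
from gr import *
b=bar(0);s=get_state();print(s['q'],s['eef_pos'],s['ee_rot'])
to(b[0]-.002,b[1],.34,-87.7)
```

```text
[ 2.85357429e-02  9.08861972e-02 -3.93308173e-01  9.33068850e-06
 -1.08559472e+00  3.60352542e-01] [ 0.47039651 -0.17845301  0.38217399] [-3.14065302e+00 -3.62882774e-04 -1.18190386e+00]
to (np.float64(0.47063292480611635), np.float64(-0.22212174576787236), 0.34, -87.7) offset [4.05 1.64 4.22] turn 20.0
```

Emit:
send_rows --motion '[{"offset": [1.5, 0.6, 0], "turn": 8}, {"offset": [3, 1.2, 0], "turn": 16}, {"offset": [4, 1.6, 2], "turn": 20}, {"offset": [4, 1.6, 4.2], "turn": 20}, {"offset": [4, 1.6, 4.2], "turn": 20}, {"offset": [4, 1.6, 4.2], "turn": 20}]'

```text
t: 14.6
eef_pos: [0.4711, -0.22, 0.3401]
ee_rot: [3.141, -0.0, -1.525]
force: [-0.2, -0.3, 1.1]
width: 0.0439
```

Run:
```python
from gr import *
b=bar(0);s=get_state();print(s['q'],s['eef_pos'],s['ee_rot'])
to(b[0]-.002,b[1],.285,-87.7)
f,W,g=shot('top'); cv2.imwrite('pics/e.png',cv2.resize(np.vstack([f[120:240,240:400],shot('side')[0][100:220,170:330]]),None,fx=2.5,fy=2.5,interpolation=cv2.INTER_CUBIC))
```

```text
[-5.88338125e-02  1.58015351e-01 -4.18964830e-01  4.45037834e-04
 -9.94251928e-01  1.04719066e-01] [ 0.47105772 -0.21995328  0.34014385] [ 3.14112023e+00 -3.25392986e-04 -1.52466831e+00]
to (np.float64(0.47063292480611635), np.float64(-0.22212174576787236), 0.285, -87.7) offset [0.21 0.05 5.51] turn 0.3
```

View pics/e.png

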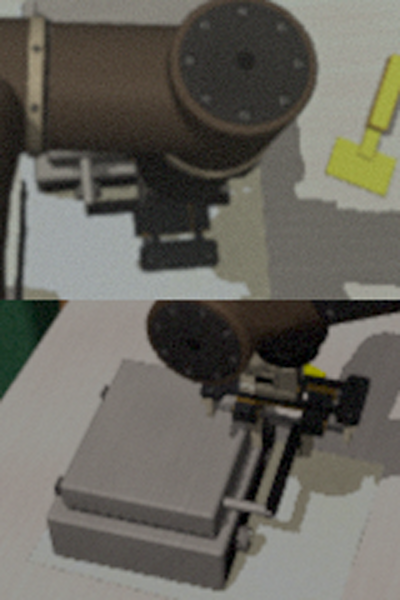

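The gripper hangs centred over the bar, about px 275,430 in the lower view, with its jaws across it. I descend and grip.

Emit:
send_rows --motion '[{"offset": [0.2, 0, 2], "turn": 0}, {"offset": [0.2, 0, 4], "turn": 0}, {"offset": [0.2, 0, 5.3], "turn": 0}, {"offset": [0.2, 0, 5.5], "turn": 0}, {"offset": [0.2, 0, 5.5], "turn": 0}]'

```text
t: 15.2
eef_pos: [0.4714, -0.2217, 0.2855]
ee_rot: [-3.141, -0.0, -1.524]
force: [-0.5, 0.4, 1.0]
width: 0.0443
```

Emit:
send_rows --motion '[{"offset": [0, 0, 0], "turn": 0}, {"offset": [0, 0, 0], "turn": 0}, {"offset": [0, 0, 0], "turn": 0}, {"offset": [0, 0, 0], "turn": 0}, {"offset": [0, 0, 0], "turn": 0}]' --hand -1 --squeeze 40

```text
t: 15.7
eef_pos: [0.4692, -0.2221, 0.2849]
ee_rot: [3.137, 0.0, -1.525]
force: [-8.4, 0.5, 8.9]
width: 0.0169
```

Run:
```python
from gr import *
s=get_state();print(s['eef_pos'],s['ee_rot'],s['force'],s['width'])
p0=s['eef_pos'];b0=np.array(bar(0))
for th in range(5,50,5): print(th,end=' '); to(*(p0+np.array(bar(th))-b0),None,s)
```

```text
[ 0.46921825 -0.22205223  0.2848525 ] [ 3.13700816e+00  2.47263750e-04 -1.52534899e+00] [-8.38949208  0.45663683  8.92885004] 0.016940427090906273
5 to (np.float64(0.47231589402442226), np.float64(-0.22192782054899907), np.float64(0.3078574396713437), None) offset [ 0.  -0.3 -2.3] turn 0
10 to (np.float64(0.4774051496737612), np.float64(-0.2217234149269669), np.float64(0.33050464824304193), None) offset [ 0.   -0.8  -4.57] turn 0
15 to (np.float64(0.484447283322551), np.float64(-0.22144057362205005), np.float64(0.352621761872118), None) offset [ 0.01 -1.49 -6.78] turn 0
20 to (np.float64(0.49338870008156793), np.float64(-0.22108144922736317), np.float64(0.3740404559691764), None) offset [ 0.01 -2.38 -8.93] turn 0
25 to (np.float64(0.5041613503703006), np.float64(-0.220648774896395), np.float64(0.39459772133917737), None) offset [  0.02  -3.45 -10.99] turn 0
30 to (np.float64(0.5166832478153476), np.float64(-0.22014584354206024), np.float64(0.4141371047798389), None) offset [  0.02  -4.69 -12.95] turn 0
35 to (np.float64(0.530859093216224), np.float64(-0.21957648277564357), np.float64(0.43250989978497534), None) offset [  0.03  -6.1  -14.79] turn 0
40 to (np.float64(0.5465809998298194), np.float64(-0.21894502577636688), np.float64(0.4495762782908007), None) offset [  0.04  -7.67 -16.51] turn 0
45 to (np.float64(0.5637293144536577), np.float64(-0.21825627831327876), np.float64(0.46520635485192463), None) offset [  0.05  -9.38 -18.08] turn 0
```

Emit:
send_rows --motion '[{"offset": [0, 0.1, -1.1], "turn": 0}, {"offset": [0, -0.1, -2.3], "turn": 0}, {"offset": [0, -0.3, -3.4], "turn": 0}, {"offset": [0, -0.6, -4.6], "turn": 0}, {"offset": [0, -0.9, -5.7], "turn": 0}, {"offset": [0, -1.3, -6.8], "turn": 0}, {"offset": [0, -1.7, -7.9], "turn": 0}, {"offset": [0, -2.2, -8.9], "turn": 0}]'

```text
t: 16.5
eef_pos: [0.4915, -0.221, 0.3721]
ee_rot: [3.135, 0.001, -1.526]
force: [-2.7, -5.6, -13.0]
width: 0.0169
```

```bash
cat > ang.py <<'E'
from gr import *
s=get_state();print(s['t'],s['eef_pos'],s['ee_rot'],s['force'],s['width'])
H=np.array([*(G+gx*.1),.1])
for n in('side','top'):
    f,W,g=shot(n); d=W-H; X=d[...,:2]@gx; Y=d[...,:2]@[-gx[1],gx[0]]; Z=d[...,2]
    m=(abs(Y)<.115)&(X<.06)&(X>-.22)&(Z>.015)&(Z<.25)&~np.isnan(X)
    P=np.c_[X[m],Z[m]]
    # dominant line: RANSAC on the flat lid's top in the x-z plane
    best=0;rng=np.random.default_rng(0)
    for _ in range(400):
        a,b=P[rng.integers(len(P),size=2)]; v=b-a; L=np.hypot(*v)
        if L<.05: continue
        nrm=np.array([-v[1],v[0]])/L; k=abs((P-a)@nrm)<.004
        if k.sum()>best: best=k.sum(); K=k
    v=cv2.fitLine(P[K].astype(np.float32),cv2.DIST_L2,0,.01,.01).ravel(); a=np.degrees(np.arctan(-v[1]/v[0])); off=abs(v[0]*v[3]-v[1]*v[2])
    print(n,len(P),best,'lid angle',round(a,2),'dist of plane from hinge',round(off,4))
E
python3 ang.py
python3 - <<'E'
from gr import *
s=get_state(); p0=np.array([.4692,-.222,.2855]);b0=np.array(bar(0))
for th in range(20,50,5): print(th,end=' '); to(*(p0+np.array(bar(th))-b0),None,s)
E
```

```text
16.5 [ 0.49146349 -0.22104591  0.37207991] [ 3.13531441e+00  1.18868215e-03 -1.52611464e+00] [ -2.71063022  -5.61752622 -13.01541552] 0.016856756884787646
side 2950 2273 lid angle 18.79 dist of plane from hinge 0.0422
top 421 152 lid angle 18.91 dist of plane from hinge 0.0423
20 to (np.float64(0.4933704513985659), np.float64(-0.2210292143894237), np.float64(0.374687960880164), None) offset [ 0.01 -0.15 -0.11] turn 0
25 to (np.float64(0.5041431016872986), np.float64(-0.22059654005845564), np.float64(0.3952452262501649), None) offset [ 0.01 -1.22 -2.17] turn 0
30 to (np.float64(0.5166649991323455), np.float64(-0.22009360870412087), np.float64(0.41478460969082653), None) offset [ 0.02 -2.46 -4.13] turn 0
35 to (np.float64(0.530840844533222), np.float64(-0.2195242479377042), np.float64(0.433157404695963), None) offset [ 0.02 -3.88 -5.98] turn 0
40 to (np.float64(0.5465627511468174), np.float64(-0.21889279093842745), np.float64(0.45022378320178835), None) offset [ 0.03 -5.44 -7.69] turn 0
45 to (np.float64(0.5637110657706557), np.float64(-0.21820404347533934), np.float64(0.46585385976291227), None) offset [ 0.04 -7.15 -9.26] turn 0
```

Emit:
send_rows --motion '[{"offset": [0, -0.7, -1.2], "turn": 0}, {"offset": [0, -1.2, -2.2], "turn": 0}, {"offset": [0, -1.8, -3.2], "turn": 0}, {"offset": [0, -2.5, -4.2], "turn": 0}, {"offset": [0, -3.2, -5.1], "turn": 0}, {"offset": [0, -3.9, -6], "turn": 0}, {"offset": [0, -4.7, -6.9], "turn": 0}, {"offset": [0, -5.5, -7.7], "turn": 0}]'

```text
t: 17.4
eef_pos: [0.5431, -0.2188, 0.4495]
ee_rot: [3.126, 0.002, -1.527]
force: [-25.5, 1.9, 6.7]
width: 0.0174
```

Emit:
send_rows --motion '[{"offset": [0, 0, 0], "turn": 0}, {"offset": [0, 0, 0], "turn": 0}]'

```text
t: 17.6
eef_pos: [0.5437, -0.2186, 0.451]
ee_rot: [3.13, 0.001, -1.526]
force: [-22.3, 2.3, 11.8]
width: 0.017
```

```bash
python3 ang.py
python3 - <<'E'
from gr import *
s=get_state(); p0=np.array([.4692,-.222,.2855]);b0=np.array(bar(0))
for th in range(38,49): print(th,end=' '); to(*(p0+np.array(bar(th))-b0),None,s)
E
```

```text
17.6 [ 0.54368739 -0.21861285  0.45100745] [ 3.12999802e+00  1.00804346e-03 -1.52593037e+00] [-22.34860041   2.31175409  11.8304395 ] 0.01699890784742998
side 2365 1615 lid angle 38.37 dist of plane from hinge 0.0412
top 1764 1037 lid angle 37.85 dist of plane from hinge 0.0421
38 to (np.float64(0.5400958655978843), np.float64(-0.21915252789296857), np.float64(0.44356254904786074), None) offset [0.04 0.34 0.75] turn 0
39 to (np.float64(0.543300265933053), np.float64(-0.21902382588055636), np.float64(0.44692140670317426), None) offset [0.04 0.03 0.41] turn 0
40 to (np.float64(0.5465627511468174), np.float64(-0.21889279093842745), np.float64(0.45022378320178835), None) offset [ 0.04 -0.3   0.07] turn 0
41 to (np.float64(0.5498823274545761), np.float64(-0.21875946298109467), np.float64(0.45346867260783097), None) offset [ 0.04 -0.62 -0.26] turn 0
42 to (np.float64(0.553257983681229), np.float64(-0.2186238826215453), np.float64(0.45665508649655484), None) offset [ 0.04 -0.96 -0.58] turn 0
43 to (np.float64(0.5566886915691882), np.float64(-0.2184860911588704), np.float64(0.4597820542554222), None) offset [ 0.04 -1.3  -0.89] turn 0
44 to (np.float64(0.5601734060915973), np.float64(-0.21834613056568425), np.float64(0.46284862337976185), None) offset [ 0.05 -1.64 -1.21] turn 0
45 to (np.float64(0.5637110657706557), np.float64(-0.21820404347533934), np.float64(0.46585385976291227), None) offset [ 0.05 -1.99 -1.51] turn 0
46 to (np.float64(0.5673005930009547), np.float64(-0.21805987316893982), np.float64(0.4687968479807585), None) offset [ 0.05 -2.35 -1.81] turn 0
47 to (np.float64(0.5709408943777277), np.float64(-0.21791366356215758), np.float64(0.4716766915705801), None) offset [ 0.05 -2.71 -2.1 ] turn 0
48 to (np.float64(0.5746308610299109), np.float64(-0.21776545919185536), np.float64(0.4744925133041221), None) offset [ 0.05 -3.08 -2.39] turn 0
```

The lid is at 38°, but the bar has slipped about 7 mm down the pads. The hinge holds the lid, so I regrip deeper and harder.

Emit:
send_rows --motion '[{"offset": [0, 0.2, 0], "turn": 0}, {"offset": [0, 0.3, 0], "turn": 0}, {"offset": [0, 0.3, 0.5], "turn": 0}, {"offset": [0, 0.3, 1.0], "turn": 0}, {"offset": [0, 0.3, 1.0], "turn": 0}]' --hand -0.2

```text
t: 18.2
eef_pos: [0.545, -0.2184, 0.4396]
ee_rot: [3.14, 0.0, -1.525]
force: [-0.5, -0.1, 0.0]
width: 0.035
```

Emit:
send_rows --motion '[{"offset": [0, 0, 0], "turn": 0}, {"offset": [0, 0, 0], "turn": 0}, {"offset": [0, 0, 0], "turn": 0}, {"offset": [0, 0, 0], "turn": 0}]' --hand -1 --squeeze 60

```text
t: 18.6
eef_pos: [0.5427, -0.2187, 0.4405]
ee_rot: [3.135, 0.0, -1.526]
force: [-11.6, 1.5, 6.0]
width: 0.0166
```

```bash
python3 ang.py
python3 - <<'E'
from gr import *
s=get_state(); p0=s['eef_pos'];b0=np.array(bar(38))
for th in range(38,47): print(th,end=' '); to(*(p0+np.array(bar(th))-b0),None,s)
E
```

```text
18.6 [ 0.54270805 -0.21871624  0.44045962] [ 3.13479922e+00  4.58299457e-04 -1.52554588e+00] [-11.57209883   1.50425784   6.00524178] 0.01661605877610945
side 2415 1576 lid angle 38.44 dist of plane from hinge 0.0411
top 1676 891 lid angle 35.29 dist of plane from hinge 0.048
38 to (np.float64(0.542680846032705), np.float64(-0.21872877862983045), np.float64(0.4404679883758946), None) offset [0. 0. 0.] turn 0
39 to (np.float64(0.545885246367874), np.float64(-0.21860007661741823), np.float64(0.44382684603120803), None) offset [ 0.   -0.32 -0.34] turn 0
40 to (np.float64(0.5491477315816382), np.float64(-0.21846904167528933), np.float64(0.44712922252982223), None) offset [ 0.   -0.64 -0.67] turn 0
41 to (np.float64(0.5524673078893969), np.float64(-0.21833571371795654), np.float64(0.45037411193586485), None) offset [ 0.   -0.97 -1.  ] turn 0
42 to (np.float64(0.5558429641160498), np.float64(-0.21820013335840718), np.float64(0.4535605258245887), None) offset [ 0.01 -1.31 -1.32] turn 0
43 to (np.float64(0.559273672004009), np.float64(-0.2180623418957323), np.float64(0.45668749358345606), None) offset [ 0.01 -1.65 -1.63] turn 0
44 to (np.float64(0.5627583865264183), np.float64(-0.21792238130254613), np.float64(0.45975406270779584), None) offset [ 0.01 -2.   -1.94] turn 0
45 to (np.float64(0.5662960462054765), np.float64(-0.21778029421220121), np.float64(0.46275929909094615), None) offset [ 0.01 -2.35 -2.24] turn 0
46 to (np.float64(0.5698855734357755), np.float64(-0.2176361239058017), np.float64(0.4657022873087924), None) offset [ 0.01 -2.71 -2.54] turn 0
```

Emit:
send_rows --motion '[{"offset": [0, -0.3, -0.4], "turn": 0}, {"offset": [0, -0.6, -0.8], "turn": 0}, {"offset": [0, -1.0, -1.2], "turn": 0}, {"offset": [0, -1.4, -1.6], "turn": 0}, {"offset": [0, -1.8, -2.0], "turn": 0}, {"offset": [0, -2.1, -2.3], "turn": 0}, {"offset": [0, -2.1, -2.3], "turn": 0}, {"offset": [0, -2.1, -2.3], "turn": 0}]'

```text
t: 19.5
eef_pos: [0.5641, -0.2178, 0.4607]
ee_rot: [3.132, 0.002, -1.526]
force: [-5.4, -2.0, -8.1]
width: 0.0166
```

```bash
python3 ang.py
```

```text
19.5 [ 0.56405304 -0.21782837  0.46067418] [ 3.13197877e+00  1.56209745e-03 -1.52622817e+00] [-5.39274106 -2.01663517 -8.09170092] 0.016625669908209708
side 1973 1273 lid angle 44.39 dist of plane from hinge 0.0411
top 1834 1013 lid angle 44.4 dist of plane from hinge 0.0409
```

Emit:
send_rows --motion '[{"offset": [0, -0.2, -0.3], "turn": 0}, {"offset": [0, -0.2, -0.3], "turn": 0}, {"offset": [0, -0.2, -0.3], "turn": 0}]'

```text
t: 19.9
eef_pos: [0.5665, -0.2177, 0.4632]
ee_rot: [3.133, 0.002, -1.526]
force: [-3.9, -4.5, -13.6]
width: 0.0164
```

```bash
python3 ang.py
```

```text
19.9 [ 0.56654039 -0.21770919  0.46315   ] [ 3.13305348e+00  1.74783412e-03 -1.52626301e+00] [ -3.8849536  -4.5102021 -13.6448005] 0.016372291247249364
side 1936 1234 lid angle 45.22 dist of plane from hinge 0.041
top 1795 992 lid angle 45.1 dist of plane from hinge 0.0409
```

45°. Release and rise straight up, then away towards the robot's side.

Emit:
send_rows --motion '[{"offset": [0, 0, 0.1], "turn": 0}, {"offset": [0, 0, 0.1], "turn": 0}, {"offset": [0, 0, 0.1], "turn": 0}, {"offset": [0, 0, 0.1], "turn": 0}]' --hand -0.1

```text
t: 20.4
eef_pos: [0.5683, -0.2173, 0.4666]
ee_rot: [-3.139, -0.0, -1.525]
force: [-0.2, 0.6, -0.1]
width: 0.0384
```

Emit:
send_rows --motion '[{"offset": [0, 0, -1], "turn": 0}, {"offset": [0, 0, -2.5], "turn": 0}, {"offset": [0, 0, -4.5], "turn": 0}, {"offset": [0, 0, -6.5], "turn": 0}, {"offset": [0, 1, -8], "turn": 0}, {"offset": [0, 4, -9], "turn": 0}, {"offset": [0, 7, -9], "turn": 0}, {"offset": [-3, 10, -9], "turn": 0}]'

```text
t: 21.2
eef_pos: [0.4653, -0.1933, 0.556]
ee_rot: [-3.142, -0.001, -1.528]
force: [-0.3, 1.3, 0.7]
width: 0.0395
```

Emit:
send_rows --motion '[{"offset": [-4, 0, 0], "turn": 0}, {"offset": [-8, 0, 0], "turn": 0}, {"offset": [-12, 0, 0], "turn": 0}, {"offset": [-16, 0, 0], "turn": 0}, {"offset": [-16, 0, 0], "turn": 0}, {"offset": [-16, 0, 0], "turn": 0}]'

```text
t: 21.8
eef_pos: [0.4587, -0.0316, 0.5565]
ee_rot: [-3.14, 0.0, -1.522]
force: [0.3, 0.4, 0.1]
width: 0.0393
```

```bash
python3 ang.py
python3 - <<'E'
from h import *
k=1.5625
f,W,g=shot('top'); fs,Ws,_=shot('side')
cv2.imwrite('pics/f.png',np.vstack([cv2.resize(f,(400,300)),cv2.resize(fs,(400,300))]))
def rect(n,W,c,r,zz):
    m=(np.hypot(W[...,0]-c[0],W[...,1]-c[1])<r)&(W[...,2]>zz)&(W[...,2]<.14); 
    if m.sum()>10: print(n,m.sum(),np.round(cv2.minAreaRect(W[m][:,:2].astype(np.float32))[0],4))
for n,V in(('top',W),('side',Ws)):
    rect(n+' pusher',V,(.374,-.004),.04,.10);rect(n+' bowl',V,(.256,-.419),.1,.05);rect(n+' disc',V,(.26,.341),.06,.009)
a=np.radians(-3.3);d=Ws[...,:2]-[.487,.2024]; X=d@[np.cos(a),np.sin(a)];Y=d@[-np.sin(a),np.cos(a)]
m=(abs(X)<.11)&(abs(Y)<.075)&(Ws[...,2]<.1); print('case z',np.percentile(Ws[...,2][m],[5,50,95]))
E
```

```text
21.8 [ 0.45870398 -0.031606    0.55648376] [-3.14029567e+00  2.79900793e-04 -1.52246176e+00] [0.30880879 0.43131934 0.11524372] 0.03930530457535916
side 1251 968 lid angle 45.26 dist of plane from hinge 0.0408
top 3712 2247 lid angle 45.09 dist of plane from hinge 0.0416
top pusher 212 [ 0.3738 -0.0042]
top bowl 437 [ 0.2562 -0.4184]
side pusher 199 [ 0.3714 -0.0005]
side bowl 314 [ 0.2547 -0.4199]
side disc 713 [0.2573 0.3397]
case z [0.06297786 0.06662533 0.07011762]
```

View pics/f.png

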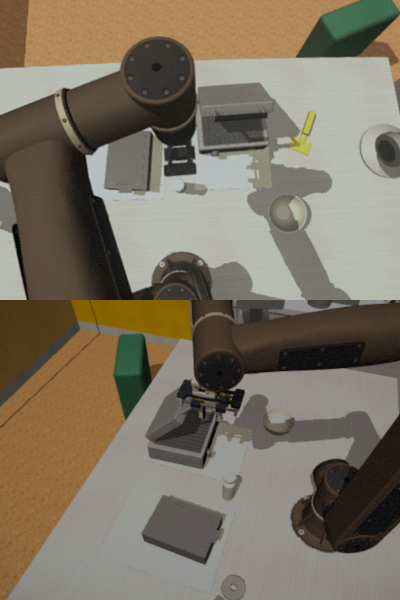

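The case (px 128,160) is shut and the grill lid (235,110) stands at 45°. The bystanders are unmoved and the robot is clear of everything, so I hand in.

```bash
python3 -c "
from station import *
print(job_done())"
```

```text
the job is handed in; nothing more can be done
None
```

I laid the scraper flat in the case without dropping it and shut the case lid. Then I raised the grill lid to 45° and left it standing. I handed the job in at about 22 s with the robot touching nothing.

**Last checks:**
- **Scraper:** it lay flat in the case, with its handle top 27–31 mm above the table, as expected. I did not look inside again after shutting the lid.
- **Case lid:** it is flat at 66.5 mm over its whole depth. It took 32 N at the stop, pressed with the fingertips.
- **Grill lid:** 45.3° from the side camera and 45.1° from the top, after release.
- **Bystanders:** the bowl and pusher are within 1 mm of where they started in the top view. The side view differs by 2–4 mm. The arm hid the disc from the top camera, so only the side view confirms it, to about 3 mm.

**What disagreed:**
- The bar slipped about 7 mm in the fingers at 38°, so I released it and gripped again with more force.
- One top-camera lid angle taken then (35.3°) disagreed with the side camera's 38.4°. I used the side reading, because the top one's fitted plane lay too far from the hinge.
- The grill position I measured is probably 3–4 mm off. That does not affect the lid angle.

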